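# Press the proud joint cap home and start the glue timer

## Robot

A 7-joint arm with a two-finger parallel gripper is mounted at the origin on the work surface. World frame = base frame: x ahead of the robot, y to its left, z up, the work surface at z = 0. Lengths are in m, angles in degrees, forces in N, time in s.
With the tool pointing down it reaches from about 0.4 to 0.925 m from the base axis. Payload 5.6 kg.
Tool frame: the origin (TCP) lies on the centre line of the jaws, within the pads' length; the fingertips stand 22 mm ahead of it and the grasp point (between the pads) lies 3 mm ahead of it; y points along the fingers, z is the direction in which the jaws open and shut, and the axes are right-handed (so a half turn about y gives the same grasp; the last joint's range is limited). The gripper opens to 85 mm and grips with 20 to 120 N. Pads are 22 mm wide; open, the fingers measure 114 mm over their backs; the gripper's body (76 mm by 85 mm) begins 54 mm behind the grasp point. The pads swing forward as they close: fully open they stand 13 mm farther back than shut.
Start: joints at [-72.365, 26.786, -0.665, 91.828, 0.344, 61.387, -3.226], TCP at [0.223, 0.61, 0.253] pointing down, gripper open.
Joint ranges: [-144.91, 144.91], [-17.63, 115.5], [-89.93, 88.59], [15.96, 139.68], [-74.01, 254.01], [8.47, 105.57], [-167.45, 167.45]. Speed limits (degrees/s): [147.25, 147.25, 180, 180, 180, 180, 180].

## Interface

Orientations are given as [roll, pitch, yaw] about the fixed x, y, z axes, in that order (R = Rz(yaw) Ry(pitch) Rx(roll)).
In Python, from station import arm, cams gives the robot as it stands. The module is installed in compiled form; this text tells all that it offers.
- The arm moves only by the tool jog_arm, never from a script. Its argument "plan" is a list of rows, each an object of numbers: "x", "y", "z": the shift along the tool's x, y, z in m; "rx", "ry", "rz": the turn, a rotation vector about the tool's x, y, z in rad; "gripper": the opening, from 0 (shut) to 1 (fully open). A call has exactly 8 rows; each row is the pose to reach, as a shift and turn from the pose commanded when the call began, along the tool's axes at that moment; what a row does not reach only later rows make up. A row lasts 1/12 s, in which the tool goes at most 41.7 mm and 7.16 degrees, less where a joint would pass 70% of its speed; a pose out of reach is approached as far as the arm can. A call with a gripper value outside its range is refused whole. The fingers move at their own pace and stop on an object; the grip force is fixed at half the most. Time passes only in rows, so rows that repeat a pose let the fingers close, or fill a call up. It gives the time, the measured TCP pose, the force and the opening at its end, in the units of the state.
- arm.get_state(): the state, without advancing time (a new reading comes with each control period).
- cams.snapshot(name): name is "scene" or "top" or "wrist"; returns the picture (480x640x3 uint8, red, green, blue); there is no depth.
- cams.calibration(name): a dict with "camera_matrix" (3x3 intrinsics, pixels), "R" (3x3) and "t" (3): a world point X has camera coordinates R X + t; the wrist camera has in their place "hand_eye" (4x4, takes a point from camera to tool coordinates, whose origin is the TCP and whose axes are the tool frame's). Camera axes: x right, y down, z forward; pixel columns grow to the right and rows downward; lengths in m; the calibration is good to about 2 mm. A picture is of the moment at which its call begins: read the wrist's pose just before it. calibration takes no time and is no camera call.
- arm.finish_job(): hands the job in, once; it reports no verdict.
The state is a dict: "clock": time; "joints": joint angles; "joint_vel": joint speeds; "joint_efforts": joint torques, N m; "tcp_pos": TCP position; "orientation": TCP orientation; "wrist_force": force on the tool from outside, world axes, zero at the start; "torque": the same for the moment, N m; "finger_gap": finger opening in m.
Only numpy, scipy, OpenCV 4.12 (cv2) and the standard library are available. Lean on these libraries where they do the work, as an engineer would, in place of code of your own. Each camera call takes 0.05 s, during which the arm holds its last target.

## Task

A truss beam is being glued up on the bench, and one of its four square joint caps still stands proud on its steel pin. With the fingertips press that cap gently down until it is fully home, then press the long start key of the bench timer all the way down and let go, and withdraw. Do not touch the three caps that are already home, do not press the timer's small round key, do not lift or shove the timer, and leave the loose parts beside the work where they are.

Things in the scene. Friction and masses are not known exactly. Their poses are not given: they have to be found in the camera images.
- beam: (All sizes in these notes are in mm; joint values in m.) Black printed truss beam screwed to the bench (immovable), 400 long (its y axis) x 70 wide (x) x 50 high (z up), origin at the centre of its underside. Aluminium feet 10 high project 10 at its ends. Four joint seats stand in a row on its top, on its centre line at y = -135, -45, +45 and +135; which of them has the proud cap varies.
- proud_seat: The 42 x 42 x 6 black seat plate of the proud cap, fixed on the beam's top, with the cap that it carries. Origin at the centre of its underside (50 above the bench), axes parallel to the beam's. Its top is 56 above the bench.
- proud_cap (a joint): Travel of the proud cap, in m, grows downwards: 0 fully raised, 0.022 fully home (hard stop, underside resting on the seat, cap top 64 above the bench like the other caps). It starts between 0 and 0.005. A stiff push fit: it slides straight down under about 6 N, stays where it is left, and does not spring back or pull out.
- proud_cap_top (a point): Centre of the top face of the proud cap, a flat grey square 34 x 34, 8 thick; it moves with the cap, 81 to 86 above the bench at the start. A bare steel pin, diameter 20, shows beneath it while it is proud.
- cap_b: A grey 34 x 34 x 8 cap already home on its 42 x 42 x 6 black seat; its top is 64 above the bench. Origin at the centre of the seat's underside, on the beam's top. Not to be touched.
- cap_c: Another cap already home, the same as cap_b. Not to be touched.
- cap_d: Another cap already home, the same as cap_b. Not to be touched.
- timer: Loose bench timer, white box 80 (x) x 130 (y) x 34 high, 0.35 kg, origin at the centre of its underside, z up. On top: a dark blank display along its +x half, flush, and on the -x side two black keys standing 8 above the top: the long start key (+y side) and the small round clear key (-y side).
- start_key (a joint): Travel of the long start key, in m, grows downwards: 0 up, 0.005 fully down (stop). A spring returns it; it needs about 1 N to begin and 3 N fully down.
- start_key_top (a point): Centre of the top face of the start key, 40 (timer's x) x 22 (timer's y), at x = -14, y = +34 of the timer, 42 above the bench when up.
- clear_key (a joint): Travel of the small round clear key, in m: 0 up, 0.005 down; same spring. Not to be pressed.
- clear_key_top (a point): Centre of the top of the clear key, diameter 16, at x = -14, y = -38 of the timer, 42 above the bench. 72 from the start key's centre.
- frame: Loose black square printed frame, open through, 64 x 64 x 30 high, wall 4, origin at the centre of its underside. Bystander.
- glue: Loose small jar of glue, clear with a black cap, diameter 44, 75 high, origin at the centre of its underside. Bystander.
- crosses: Loose stack of black X-shaped braces, 80 from tip to tip, 30 high, origin at the centre of its underside. Bystander.
Mind the look-alikes: they are no part of the job. Of the things like the timer, leave any that is orange or purple; of the rest the larger one is meant.

How it is judged (in metres and radians):
On the way, in this order (a step that is already met when the one before it is completed fails the run):
1. the proud cap is pressed home (value of joint proud_cap above 0.02 m), for 0.2 s.
2. the start key is pressed down (value of joint start_key above 0.0035 m), for 0.05 s.
At the end, for the whole second after the job is handed in: The proud cap is home (within 2 mm of its stop), both timer keys are up again (within 1.5 mm), and the timer and the three loose bystanders stand upright at rest within 15 mm of where they began (value of joint proud_cap above 0.02 m and value of joint each of start_key, clear_key below 0.0015 m and distance of each of timer, frame, glue, crosses from where it was at the start of the episode below 0.015 m and angle between timer's own z axis and vertical below 0.05 rad and linear speed of timer below 0.02 m/s and angle between each of frame, glue, crosses's own z axis and vertical below 0.1 rad); the robot touches nothing.
It fails at once if a cap that is already home is touched (over 1 N) (contact force between anything else and cap_b above 1 N or contact force between anything else and cap_c above 1 N or contact force between anything else and cap_d above 1 N).
It fails at once if the small round clear key is pressed (over 2 mm) (value of joint clear_key above 0.002 m).
It fails at once if the start key is pressed before the cap is home (value of joint start_key above 0.0025 m and value of joint proud_cap below 0.02 m).
It fails at once if the cap or the timer is pressed roughly (over 45 N) (contact force between anything else and proud_seat above 45 N or contact force between any of the fingers, the arm and timer above 45 N).
It fails at once if the timer or a loose bystander is moved over 15 mm, lifted or tipped (distance of any of timer, frame, glue, crosses from where it was at the start of the episode above 0.015 m or height (world z) of any of timer, frame, glue, crosses above 0.008 m or angle between any of timer, frame, glue, crosses's own z axis and vertical above 0.15 rad).
It also fails if it takes over 48 s, if anything falls off the work surface, if the arm or the gripper's body presses on something with over 40 N, if the wrist force passes 120 N, or if a joint passes its speed limit or range.

## Working session

There is one attempt and no reset: what is moved stays moved. The work goes in short steps, Python scripts to look and compute and a tool call to move; the robot and the scene stay as the last step left them, time stands still between calls to the robot, and variables do not carry over. Pictures are saved under pics/ and viewed, and the job is handed in when it is done.

Besides the shell and the picture viewer there is one more tool, called after "Request:" as a command line: name --argument value ..., lists and objects as JSON in quotes. jog_arm: Moves the arm, as the interface text tells. Its arguments: {"type":"object","properties":{"plan":{"type":"array","items":{"type":"object","properties":{"x":{"type":"number"},"y":{"type":"number"},"z":{"type":"number"},"rx":{"type":"number"},"ry":{"type":"number"},"rz":{"type":"number"},"gripper":{"type":"number"}}}}},"required":["plan"]}

```bash
mkdir -p pics; python3 - <<'E'
from station import arm,cams
import cv2
print(arm.get_state())
for n in("scene","top","wrist"):
    cv2.imwrite(f"pics/{n}0.png",cams.snapshot(n)[:,:,::-1]); print(n,cams.calibration(n))
E
```

```text
{'clock': 0.0, 'joints': array([-72.36472139,  26.835418  ,  -0.66596137,  91.88086005,
         0.34609141,  61.38571923,  -3.22413004]), 'joint_vel': array([ 0.07409806, -0.08135259, -0.01401388, -0.00222189, -0.06021651,
       -0.08221914, -0.0040015 ]), 'joint_efforts': array([-1.16050423e-04, -5.32395887e+01,  2.14519340e-02, -2.51302671e+01,
        1.15251579e-02,  8.07092147e-03, -2.24635943e-05]), 'tcp_pos': array([0.22325155, 0.60991161, 0.25234534]), 'orientation': array([-9.00996847e+01, -8.52181412e-03, -2.00988779e+01]), 'wrist_force': array([0.2233251 , 0.11274052, 0.27973851]), 'torque': array([0.01438214, 0.00724679, 0.01921723]), 'finger_gap': 0.08537483934386116}
scene {'camera_matrix': array([[531.42703649,   0.        , 319.76679625],
       [  0.        , 531.42703649, 253.75376836],
       [  0.        ,   0.        ,   1.        ]]), 'R': array([[ 0.45934031,  0.88817466, -0.01233943],
       [ 0.7504734 , -0.39548142, -0.5295131 ],
       [-0.47518014,  0.2339663 , -0.84821201]]), 't': array([-0.13713612, -0.36694637,  1.48948582])}
top {'camera_matrix': arr
[... 188 characters left out ...]
 ,  0.00598702],
       [-0.99687098,  0.0093567 , -0.07849019],
       [ 0.07842895, -0.00674195, -0.99689691]]), 't': array([-0.11077937,  0.50434641,  1.5465064 ])}
wrist {'camera_matrix': array([[369.73117401,   0.        , 318.02438096],
       [  0.        , 369.73117401, 237.76623866],
       [  0.        ,   0.        ,   1.        ]]), 'hand_eye': array([[-1.49027186e-04,  9.55656174e-01,  2.94484729e-01,
        -7.52681296e-02],
       [ 1.03967123e-03, -2.94484425e-01,  9.55655713e-01,
        -1.21518375e-01],
       [ 9.99999448e-01,  4.48585983e-04, -9.49682046e-04,
         3.59496193e-04],
       [ 0.00000000e+00,  0.00000000e+00,  0.00000000e+00,
         1.00000000e+00]])}
```

View pics/scene0.png

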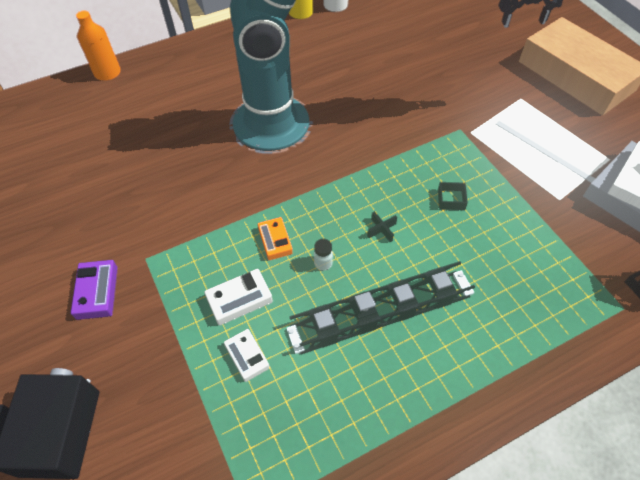

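View pics/top0.png

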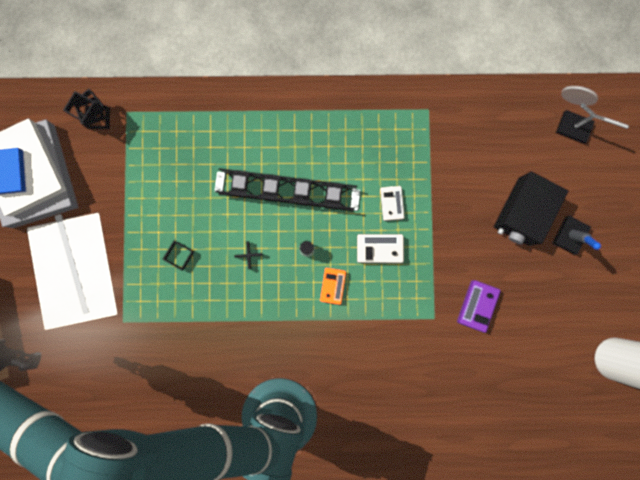

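View pics/wrist0.png

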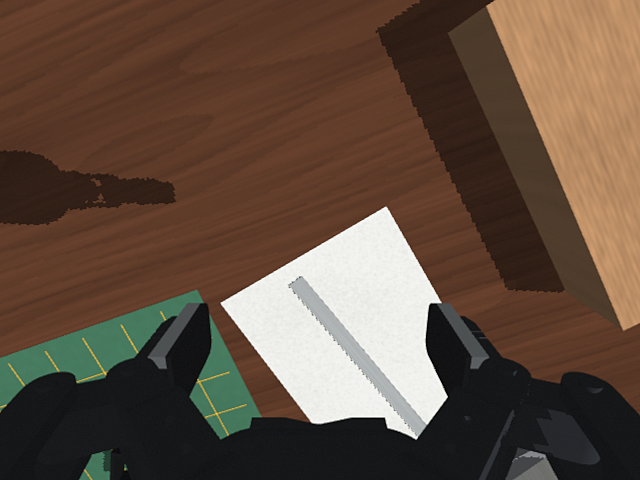

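```bash
python3 - <<'E'
import cv2
a=cv2.imread("pics/top0.png");b=cv2.imread("pics/scene0.png")
cv2.imwrite("pics/c1.png",cv2.resize(a[155:285,205:425],None,fx=3.6,fy=3.6,interpolation=cv2.INTER_CUBIC))
cv2.imwrite("pics/c2.png",cv2.resize(b[225:385,200:480],None,fx=2.8,fy=2.8,interpolation=cv2.INTER_CUBIC))
E
```

```text
(no output)
```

View pics/c1.png

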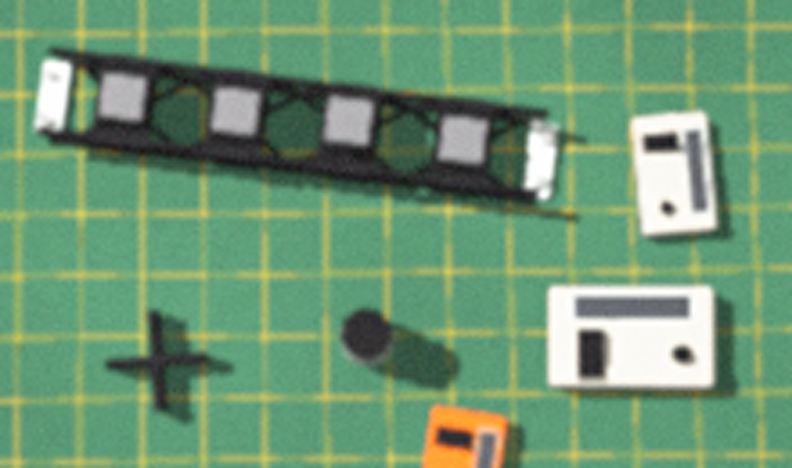

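View pics/c2.png

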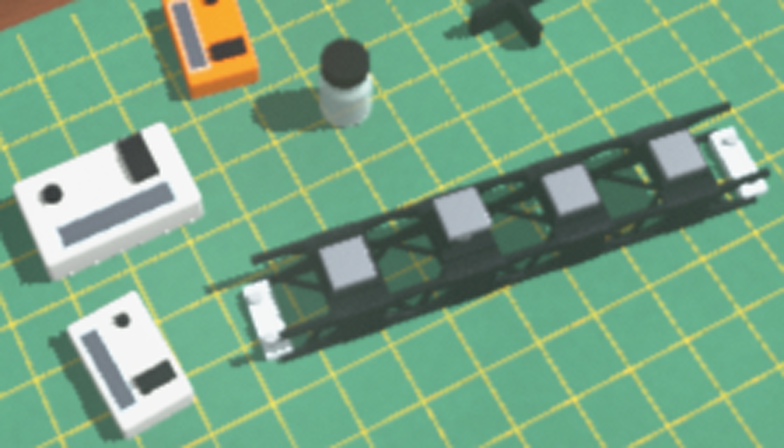

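Timer candidates in the top view are large white (380,249), small white (393,203), orange (334,286) and purple (479,306). Orange and purple are excluded and the larger white one is meant, so it is the one at (380,249). In the scene view the second cap from the left, about (365,301), shows a pin beneath it. That should be the third cap from the left in the top view, about (302,188). I'll check this by triangulating.

```bash
cat > h.py <<'E'
import numpy as np,cv2
from station import cams
C={n:cams.calibration(n) for n in("scene","top")}
def ray(n,uv):
    c=C[n];K=c["camera_matrix"];R=c["R"];t=c["t"]
    return -R.T@t, R.T@np.linalg.inv(K)@np.array([uv[0],uv[1],1.])
def plane(n,uv,z):
    o,d=ray(n,uv);return o+d*(z-o[2])/d[2]
def tri(a,b):
    P=[C[n]["camera_matrix"]@np.c_[C[n]["R"],C[n]["t"]] for n in("top","scene")]
    X=cv2.triangulatePoints(P[0],P[1],np.array(a,float).reshape(2,1),np.array(b,float).reshape(2,1))[:,0];return X[:3]/X[3]
def blobs(mask,off,lo,hi):
    n,l,s,c=cv2.connectedComponentsWithStats(mask.astype(np.uint8),connectivity=4)
    return [(c[i]+off,s[i][4]) for i in range(1,n) if lo<s[i][4]<hi]
E
python3 - <<'E'
from h import *
a=cv2.imread("pics/top0.png").astype(int);b=cv2.imread("pics/scene0.png").astype(int)
def grey(im,lo,hi): return (im.max(2)-im.min(2)<22)&(im.mean(2)>lo)&(im.mean(2)<hi)
ca=[(grey(a[160:215,225:350],100,200),(225,160))]
A=sorted(blobs(*ca[0],60,400),key=lambda q:-q[0][0]); 
B=sorted(blobs(grey(b[260:340,305:460],110,190),(305,260),100,800),key=lambda q:q[0][0])
print(A);print(B)
for p,q in zip(A,B):print(tri(p[0],q[0]).round(4),plane("top",p[0],.064).round(4),plane("scene",q[0],.064).round(4),plane("top",p[0],.083).round(4),plane("scene",q[0],.083).round(4))
# timer
W=(a.min(2)>170)
w=blobs(W[225:275,345:415],(345,225),300,5000);print("timer",w)
m=np.zeros(W.shape,np.uint8);m[225:275,345:415]=W[225:275,345:415]
c=max(cv2.findContours(m,0,2)[0],key=cv2.contourArea);r=cv2.minAreaRect(c);bx=cv2.boxPoints(r)
for p in bx: print(p,plane("top",p,.034).round(4))
k=blobs((a.max(2)<90)[225:275,345:415],(345,225),8,300);print(k)
for p,_ in k:print(plane("top",p,.042).round(4))
k=blobs((b.max(2)<70)[260:330,205:275],(205,260),8,400);print(k)
for p,_ in k:print("scene",plane("scene",p,.042).round(4))
E
```

```text
[(array([333.12804878, 193.20731707]), np.int32(164)), (array([301.26347305, 187.89221557]), np.int32(167)), (array([269.8447205 , 185.31055901]), np.int32(161)), (array([238.37575758, 181.36363636]), np.int32(165))]
[(array([321.4015748 , 263.79527559]), np.int32(127)), (array([323.7593985 , 318.38345865]), np.int32(266)), (array([364.74418605, 300.73643411]), np.int32(258)), (array([403.55785124, 292.18181818]), np.int32(242)), (array([441.51982379, 279.59030837]), np.int32(227))]
[ 0.6022 -0.1525  0.2396] [ 0.6303 -0.1606  0.064 ] [ 0.5088 -0.1038  0.064 ] [ 0.6272 -0.1599  0.083 ] [ 0.519  -0.1089  0.083 ]
[ 0.6361 -0.113   0.0526] [ 0.6463 -0.0706  0.064 ] [ 0.6279 -0.1601  0.064 ] [ 0.643 -0.071  0.083] [ 0.6358 -0.1641  0.083 ]
[ 0.6418 -0.0203  0.0571] [0.6545 0.0182 0.064 ] [ 0.6319 -0.0648  0.064 ] [0.6511 0.0167 0.083 ] [ 0.6397 -0.0706  0.083 ]
[0.6554 0.0721 0.037 ] [0.6666 0.1071 0.064 ] [0.6526 0.0183 0.064 ] [0.663  0.1045 0.083 ] [0.66   0.0109 0.083 ]
timer [(array([380.29888551, 247.89057751]), np.int32(987))]
[357. 234.] [ 0.5166 -0.2287  0.034 ]
[402. 234.] [ 0.5154 -0.3578  0.034 ]
[402. 261.] [ 0.438  -0.3561  0.034 ]
[357. 261.] [ 0.4392 -0.2275  0.034 ]
[(array([405.85, 242.35]), np.int32(20)), (array([368.68918919, 252.75675676]), np.int32(74)), (array([405.84615385, 256.34615385]), np.int32(52)), (array([394., 253.]), np.int32(9))]
[ 0.4907 -0.3669  0.042 ]
[ 0.462  -0.2605  0.042 ]
[ 0.4508 -0.366   0.042 ]
[ 0.4606 -0.3325  0.042 ]
[(array([246.83333333, 277.41666667]), np.int32(24)), (array([218.27777778, 294.05555556]), np.int32(18))]
scene [ 0.4512 -0.2605  0.042 ]
scene [ 0.4606 -0.332   0.042 ]
```

The triangulation agrees: the second cap is proud, because its two rays meet at z≈0.083, at (0.642, -0.071). That also lies midway between its home neighbours. The start key is at about (0.463, -0.260), which matches the timer-corner estimate (0.464, -0.259). I'm moving over the cap with the gripper shut.

Request:
jog_arm --plan '[{"x": 0.031,"z": -0.025,"ry": -0.04,"gripper": 0},{"x": 0.062,"z": -0.05,"ry": -0.08,"gripper": 0},{"x": 0.093,"z": -0.074,"ry": -0.13,"gripper": 0},{"x": 0.124,"z": -0.098,"ry": -0.17,"gripper": 0},{"x": 0.155,"z": -0.122,"ry": -0.21,"gripper": 0},{"x": 0.186,"z": -0.146,"ry": -0.26,"gripper": 0},{"x": 0.217,"z": -0.17,"ry": -0.3,"gripper": 0},{"x": 0.248,"z": -0.195,"ry": -0.34,"gripper": 0}]'

```text
validation failed for argument at $.pl...
```

Request:
jog_arm --plan '[{"x": 0.031,"y": 0.0,"z": -0.025,"rx": 0.0,"ry": -0.04,"rz": 0.0,"gripper": 0.0},{"x": 0.062,"y": 0.0,"z": -0.05,"rx": 0.0,"ry": -0.08,"rz": 0.0,"gripper": 0.0},{"x": 0.093,"y": 0.0,"z": -0.074,"rx": 0.0,"ry": -0.13,"rz": 0.0,"gripper": 0.0},{"x": 0.124,"y": 0.0,"z": -0.098,"rx": 0.0,"ry": -0.17,"rz": 0.0,"gripper": 0.0},{"x": 0.155,"y": 0.0,"z": -0.122,"rx": 0.0,"ry": -0.21,"rz": 0.0,"gripper": 0.0},{"x": 0.186,"y": 0.0,"z": -0.146,"rx": 0.0,"ry": -0.26,"rz": 0.0,"gripper": 0.0},{"x": 0.217,"y": 0.0,"z": -0.17,"rx": 0.0,"ry": -0.3,"rz": 0.0,"gripper": 0.0},{"x": 0.248,"y": 0.0,"z": -0.195,"rx": 0.0,"ry": -0.34,"rz": 0.0,"gripper": 0.0}]'

```text
clock: 0.82
tcp_pos: [0.3899, 0.3403, 0.2533]
orientation: [-90.0, -0.0, -0.5]
wrist_force: [1.2, -0.1, 0.3]
finger_gap: -0.0005
```

Request:
jog_arm --plan '[{"x": 0.021,"y": 0.0,"z": -0.034,"rx": 0.0,"ry": 0.0,"rz": 0.0,"gripper": 0.0},{"x": 0.042,"y": 0.0,"z": -0.068,"rx": 0.0,"ry": 0.0,"rz": 0.0,"gripper": 0.0},{"x": 0.063,"y": 0.005,"z": -0.102,"rx": 0.0,"ry": 0.0,"rz": 0.0,"gripper": 0.0},{"x": 0.084,"y": 0.01,"z": -0.136,"rx": 0.0,"ry": 0.0,"rz": 0.0,"gripper": 0.0},{"x": 0.105,"y": 0.015,"z": -0.17,"rx": 0.0,"ry": 0.0,"rz": 0.0,"gripper": 0.0},{"x": 0.126,"y": 0.02,"z": -0.204,"rx": 0.0,"ry": 0.0,"rz": 0.0,"gripper": 0.0},{"x": 0.147,"y": 0.025,"z": -0.238,"rx": 0.0,"ry": 0.0,"rz": 0.0,"gripper": 0.0},{"x": 0.168,"y": 0.03,"z": -0.272,"rx": 0.0,"ry": 0.0,"rz": 0.0,"gripper": 0.0}]'

```text
clock: 1.48
tcp_pos: [0.5549, 0.0665, 0.223]
orientation: [-90.0, 0.0, -0.6]
wrist_force: [1.1, 0.9, -0.9]
finger_gap: -0.0001
```

Request:
jog_arm --plan '[{"x": 0.018,"y": 0.01,"z": -0.028,"rx": 0.0,"ry": 0.0,"rz": 0.0,"gripper": 0.0},{"x": 0.036,"y": 0.02,"z": -0.056,"rx": 0.0,"ry": 0.0,"rz": 0.0,"gripper": 0.0},{"x": 0.054,"y": 0.03,"z": -0.084,"rx": 0.0,"ry": 0.0,"rz": 0.0,"gripper": 0.0},{"x": 0.072,"y": 0.04,"z": -0.11,"rx": 0.0,"ry": 0.0,"rz": 0.0,"gripper": 0.0},{"x": 0.086,"y": 0.05,"z": -0.136,"rx": 0.0,"ry": 0.0,"rz": 0.0,"gripper": 0.0},{"x": 0.086,"y": 0.06,"z": -0.136,"rx": 0.0,"ry": 0.0,"rz": 0.0,"gripper": 0.0},{"x": 0.086,"y": 0.07,"z": -0.136,"rx": 0.0,"ry": 0.0,"rz": 0.0,"gripper": 0.0},{"x": 0.086,"y": 0.07,"z": -0.136,"rx": 0.0,"ry": 0.0,"rz": 0.0,"gripper": 0.0}]'

```text
clock: 2.15
tcp_pos: [0.637, -0.0679, 0.1505]
orientation: [-90.0, 0.3, -0.6]
wrist_force: [-1.3, 0.7, -0.6]
finger_gap: -0.0002
```

```bash
python3 - <<'E'
from h import *
from station import arm
s=arm.get_state();print(s["tcp_pos"],s["orientation"],s["wrist_force"])
t=cams.snapshot("top")[:,:,::-1];w=cams.snapshot("wrist")[:,:,::-1];sc=cams.snapshot("scene")[:,:,::-1]
cv2.imwrite("pics/w1.png",w);cv2.imwrite("pics/s1.png",cv2.resize(sc[200:400,240:500],None,fx=2.8,fy=2.8))
from scipy.spatial.transform import Rotation as Ro
c=cams.calibration("wrist");R=Ro.from_euler("xyz",s["orientation"],degrees=True).as_matrix();H=np.array(c["hand_eye"])
def proj(X):
    p=R.T@(np.array(X)-s["tcp_pos"]);q=np.linalg.inv(H)@np.r_[p,1];u=c["camera_matrix"]@q[:3];return u[:2]/u[2]
for X in([.642,-.071,.084],[.6303,-.1606,.064],[.6545,.0182,.064]):print(proj(X))
E
```

```text
[ 0.63698197 -0.06788582  0.15046955] [-89.95086231   0.28462456  -0.61276248] [-1.25825543  0.71264636 -0.57750346]
[311.9843669 277.1700018]
[161.21810153 247.17891132]
[458.84761777 281.8903726 ]
```

View pics/w1.png

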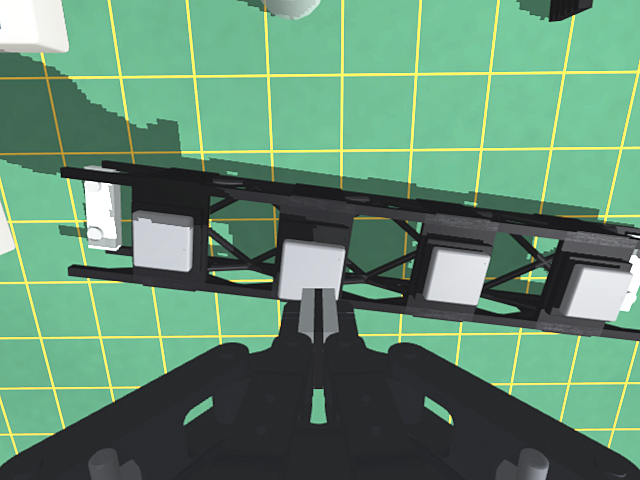

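View pics/s1.png

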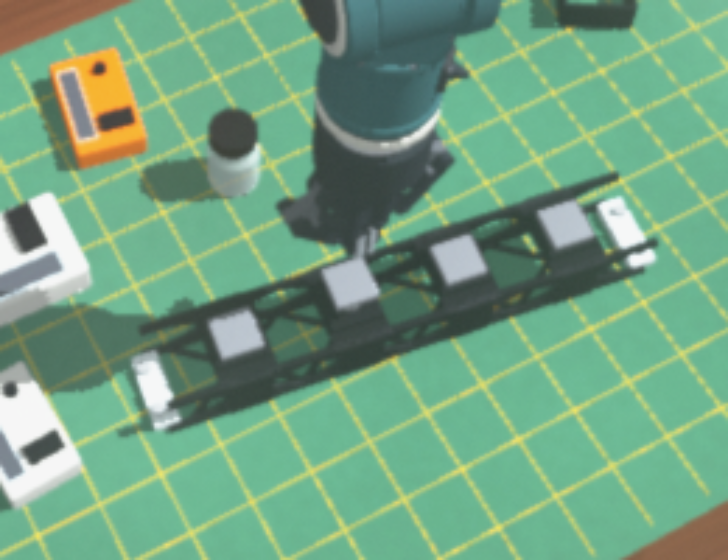

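The cap is under the fingers: it was predicted at (312,277) and seen at about (312,268), and the neighbours agree within about 3 mm. I'm descending to just above it.

Request:
jog_arm --plan '[{"x": 0.0,"y": 0.006,"z": -0.001,"rx": 0.0,"ry": 0.0,"rz": 0.0,"gripper": 0.0},{"x": 0.0,"y": 0.014,"z": -0.001,"rx": 0.0,"ry": 0.0,"rz": 0.0,"gripper": 0.0},{"x": 0.0,"y": 0.022,"z": -0.001,"rx": 0.0,"ry": 0.0,"rz": 0.0,"gripper": 0.0},{"x": 0.0,"y": 0.028,"z": -0.001,"rx": 0.0,"ry": 0.0,"rz": 0.0,"gripper": 0.0},{"x": 0.0,"y": 0.033,"z": -0.001,"rx": 0.0,"ry": 0.0,"rz": 0.0,"gripper": 0.0},{"x": 0.0,"y": 0.037,"z": -0.001,"rx": 0.0,"ry": 0.0,"rz": 0.0,"gripper": 0.0},{"x": 0.0,"y": 0.04,"z": -0.001,"rx": 0.0,"ry": 0.0,"rz": 0.0,"gripper": 0.0},{"x": 0.0,"y": 0.04,"z": -0.001,"rx": 0.0,"ry": 0.0,"rz": 0.0,"gripper": 0.0}]'

```text
clock: 2.97
tcp_pos: [0.6384, -0.0697, 0.1125]
orientation: [-90.0, 0.1, -0.6]
wrist_force: [0.1, -0.7, -0.5]
finger_gap: -0.0
```

```bash
python3 - <<'E'
from h import *
from station import arm
s=arm.get_state();print(s["tcp_pos"],s["orientation"],s["wrist_force"])
w=cams.snapshot("wrist")[:,:,::-1];sc=cams.snapshot("scene")[:,:,::-1]
cv2.imwrite("pics/w2.png",np.hstack([w[180:480,140:500],cv2.resize(sc[240:360,310:470],(400,300))]))
E
```

```text
[ 0.63843819 -0.06970685  0.11246295] [-8.99994808e+01  6.62981216e-02 -6.26790924e-01] [ 0.07566591 -0.67536224 -0.50137207]
```

View pics/w2.png

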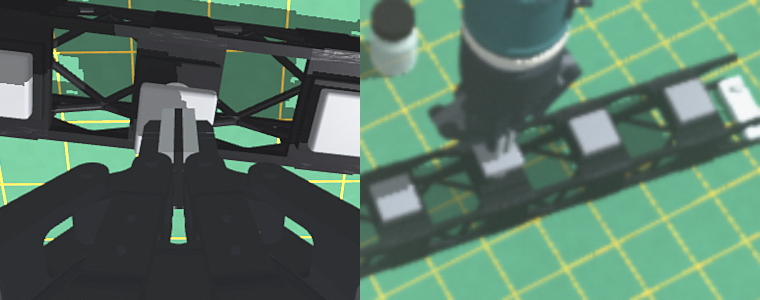

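Request:
jog_arm --plan '[{"x": 0.0,"y": 0.0025,"z": -0.001,"rx": 0.0,"ry": 0.0,"rz": 0.0,"gripper": 0.0},{"x": 0.0,"y": 0.005,"z": -0.001,"rx": 0.0,"ry": 0.0,"rz": 0.0,"gripper": 0.0},{"x": 0.0,"y": 0.0075,"z": -0.001,"rx": 0.0,"ry": 0.0,"rz": 0.0,"gripper": 0.0},{"x": 0.0,"y": 0.01,"z": -0.001,"rx": 0.0,"ry": 0.0,"rz": 0.0,"gripper": 0.0},{"x": 0.0,"y": 0.0125,"z": -0.001,"rx": 0.0,"ry": 0.0,"rz": 0.0,"gripper": 0.0},{"x": 0.0,"y": 0.015,"z": -0.001,"rx": 0.0,"ry": 0.0,"rz": 0.0,"gripper": 0.0},{"x": 0.0,"y": 0.0175,"z": -0.001,"rx": 0.0,"ry": 0.0,"rz": 0.0,"gripper": 0.0},{"x": 0.0,"y": 0.0175,"z": -0.001,"rx": 0.0,"ry": 0.0,"rz": 0.0,"gripper": 0.0}]'

```text
clock: 3.73
tcp_pos: [0.639, -0.0709, 0.0961]
orientation: [-90.0, -0.0, -0.6]
wrist_force: [0.0, -0.3, 3.5]
finger_gap: 0.0001
```

Request:
jog_arm --plan '[{"x": 0.0,"y": 0.0015,"z": 0.0,"rx": 0.0,"ry": 0.0,"rz": 0.0,"gripper": 0.0},{"x": 0.0,"y": 0.003,"z": 0.0,"rx": 0.0,"ry": 0.0,"rz": 0.0,"gripper": 0.0},{"x": 0.0,"y": 0.0045,"z": 0.0,"rx": 0.0,"ry": 0.0,"rz": 0.0,"gripper": 0.0},{"x": 0.0,"y": 0.006,"z": 0.0,"rx": 0.0,"ry": 0.0,"rz": 0.0,"gripper": 0.0},{"x": 0.0,"y": 0.007,"z": 0.0,"rx": 0.0,"ry": 0.0,"rz": 0.0,"gripper": 0.0},{"x": 0.0,"y": 0.008,"z": 0.0,"rx": 0.0,"ry": 0.0,"rz": 0.0,"gripper": 0.0},{"x": 0.0,"y": 0.0085,"z": 0.0,"rx": 0.0,"ry": 0.0,"rz": 0.0,"gripper": 0.0},{"x": 0.0,"y": 0.0085,"z": 0.0,"rx": 0.0,"ry": 0.0,"rz": 0.0,"gripper": 0.0}]'

```text
clock: 4.4
tcp_pos: [0.639, -0.0709, 0.0878]
orientation: [-90.0, -0.0, -0.6]
wrist_force: [-1.0, -0.9, 4.6]
finger_gap: -0.0001
```

Request:
jog_arm --plan '[{"x": 0.0,"y": 0.0005,"z": 0.0,"rx": 0.0,"ry": 0.0,"rz": 0.0,"gripper": 0.0},{"x": 0.0,"y": 0.001,"z": 0.0,"rx": 0.0,"ry": 0.0,"rz": 0.0,"gripper": 0.0},{"x": 0.0,"y": 0.0015,"z": 0.0,"rx": 0.0,"ry": 0.0,"rz": 0.0,"gripper": 0.0},{"x": 0.0,"y": 0.002,"z": 0.0,"rx": 0.0,"ry": 0.0,"rz": 0.0,"gripper": 0.0},{"x": 0.0,"y": 0.0023,"z": 0.0,"rx": 0.0,"ry": 0.0,"rz": 0.0,"gripper": 0.0},{"x": 0.0,"y": 0.0025,"z": 0.0,"rx": 0.0,"ry": 0.0,"rz": 0.0,"gripper": 0.0},{"x": 0.0,"y": 0.0025,"z": 0.0,"rx": 0.0,"ry": 0.0,"rz": 0.0,"gripper": 0.0},{"x": 0.0,"y": 0.0025,"z": 0.0,"rx": 0.0,"ry": 0.0,"rz": 0.0,"gripper": 0.0}]'

```text
clock: 5.07
tcp_pos: [0.6391, -0.0709, 0.0861]
orientation: [-90.0, -0.0, -0.6]
wrist_force: [-3.1, -0.5, 9.6]
finger_gap: -0.0005
```

Request:
jog_arm --plan '[{"x": 0.0,"y": 0.0003,"z": 0.0,"rx": 0.0,"ry": 0.0,"rz": 0.0,"gripper": 0.0},{"x": 0.0,"y": 0.0006,"z": 0.0,"rx": 0.0,"ry": 0.0,"rz": 0.0,"gripper": 0.0},{"x": 0.0,"y": 0.0008,"z": 0.0,"rx": 0.0,"ry": 0.0,"rz": 0.0,"gripper": 0.0},{"x": 0.0,"y": 0.001,"z": 0.0,"rx": 0.0,"ry": 0.0,"rz": 0.0,"gripper": 0.0},{"x": 0.0,"y": 0.001,"z": 0.0,"rx": 0.0,"ry": 0.0,"rz": 0.0,"gripper": 0.0},{"x": 0.0,"y": 0.001,"z": 0.0,"rx": 0.0,"ry": 0.0,"rz": 0.0,"gripper": 0.0},{"x": 0.0,"y": 0.001,"z": 0.0,"rx": 0.0,"ry": 0.0,"rz": 0.0,"gripper": 0.0},{"x": 0.0,"y": 0.001,"z": 0.0,"rx": 0.0,"ry": 0.0,"rz": 0.0,"gripper": 0.0}]'

```text
clock: 5.73
tcp_pos: [0.6391, -0.0709, 0.086]
orientation: [-90.0, -0.0, -0.6]
wrist_force: [-7.0, 0.9, 16.4]
finger_gap: -0.0
```

It's at the hard stop: the force rose to 16 N with no movement, and TCP 0.086 puts the tip at 0.064. I'm withdrawing upwards.

Request:
jog_arm --plan '[{"x": 0.0,"y": -0.004,"z": 0.0,"rx": 0.0,"ry": 0.0,"rz": 0.0,"gripper": 0.0},{"x": 0.0,"y": -0.012,"z": 0.0,"rx": 0.0,"ry": 0.0,"rz": 0.0,"gripper": 0.0},{"x": 0.0,"y": -0.025,"z": 0.0,"rx": 0.0,"ry": 0.0,"rz": 0.0,"gripper": 0.0},{"x": 0.0,"y": -0.04,"z": 0.0,"rx": 0.0,"ry": 0.0,"rz": 0.0,"gripper": 0.0},{"x": 0.0,"y": -0.055,"z": 0.0,"rx": 0.0,"ry": 0.0,"rz": 0.0,"gripper": 0.0},{"x": 0.0,"y": -0.07,"z": 0.0,"rx": 0.0,"ry": 0.0,"rz": 0.0,"gripper": 0.0},{"x": -0.02,"y": -0.08,"z": -0.02,"rx": 0.0,"ry": 0.0,"rz": 0.0,"gripper": 0.0},{"x": -0.04,"y": -0.08,"z": -0.04,"rx": 0.0,"ry": 0.0,"rz": 0.0,"gripper": 0.0}]'

```text
clock: 6.4
tcp_pos: [0.6004, -0.1092, 0.1669]
orientation: [-90.0, -0.3, -0.4]
wrist_force: [-0.2, -1.5, 0.2]
finger_gap: -0.0002
```

```bash
python3 - <<'E'
from h import *
from station import arm
s=arm.get_state();print(s["tcp_pos"],s["orientation"],s["wrist_force"])
w=cams.snapshot("wrist")[:,:,::-1];sc=cams.snapshot("scene")[:,:,::-1];cv2.imwrite("pics/s3raw.png",sc)
cv2.imwrite("pics/w3.png",np.hstack([cv2.resize(w,(400,300)),cv2.resize(sc[240:360,310:470],(400,300))]))
E
```

```text
[ 0.60044086 -0.10922107  0.16688369] [-89.99810201  -0.32706666  -0.40948841] [-0.2321239  -1.54063695  0.16582163]
```

View pics/w3.png

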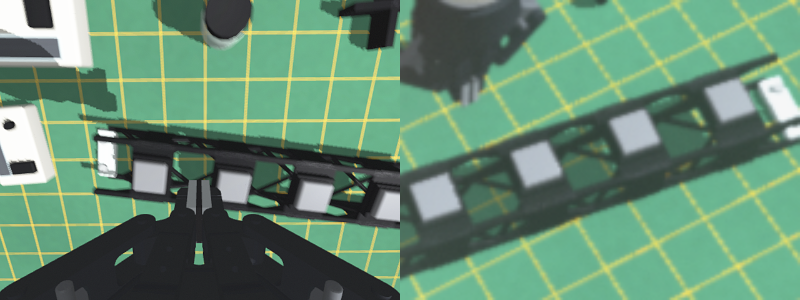

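The cap is now level with the others. I'm moving above the start key.

Request:
jog_arm --plan '[{"x": -0.02,"y": 0.0,"z": -0.022,"rx": 0.0,"ry": 0.0,"rz": 0.0,"gripper": 0.0},{"x": -0.042,"y": 0.0,"z": -0.047,"rx": 0.0,"ry": 0.0,"rz": 0.0,"gripper": 0.0},{"x": -0.065,"y": 0.0,"z": -0.073,"rx": 0.0,"ry": 0.0,"rz": 0.0,"gripper": 0.0},{"x": -0.09,"y": 0.0,"z": -0.1,"rx": 0.0,"ry": 0.0,"rz": 0.0,"gripper": 0.0},{"x": -0.113,"y": 0.0,"z": -0.126,"rx": 0.0,"ry": 0.0,"rz": 0.0,"gripper": 0.0},{"x": -0.128,"y": 0.0,"z": -0.143,"rx": 0.0,"ry": 0.0,"rz": 0.0,"gripper": 0.0},{"x": -0.136,"y": 0.0,"z": -0.152,"rx": 0.0,"ry": 0.0,"rz": 0.0,"gripper": 0.0},{"x": -0.136,"y": 0.0,"z": -0.152,"rx": 0.0,"ry": 0.0,"rz": 0.0,"gripper": 0.0}]'

```text
clock: 7.17
tcp_pos: [0.4593, -0.263, 0.1644]
orientation: [-90.0, -0.0, -0.9]
wrist_force: [-0.1, 0.1, 0.2]
finger_gap: -0.0001
```

```bash
python3 - <<'E'
from h import *
from station import arm
s=arm.get_state();print(s["tcp_pos"],s["orientation"],s["wrist_force"])
w=cams.snapshot("wrist")[:,:,::-1];cv2.imwrite("pics/w4.png",w)
from scipy.spatial.transform import Rotation as Ro
c=cams.calibration("wrist");R=Ro.from_euler("xyz",s["orientation"],degrees=True).as_matrix();H=np.array(c["hand_eye"])
def proj(X):
    p=R.T@(np.array(X)-s["tcp_pos"]);q=np.linalg.inv(H)@np.r_[p,1];u=c["camera_matrix"]@q[:3];return u[:2]/u[2]
for X in([.463,-.26,.042],[.463,-.332,.042]):print(proj(X))
E
```

```text
[ 0.45931745 -0.26296724  0.16435853] [-9.00454046e+01 -1.03895359e-02 -8.80569540e-01] [-0.069142    0.14032836  0.22782563]
[322.31135698 242.86762561]
[218.60979595 244.31349748]
```

View pics/w4.png

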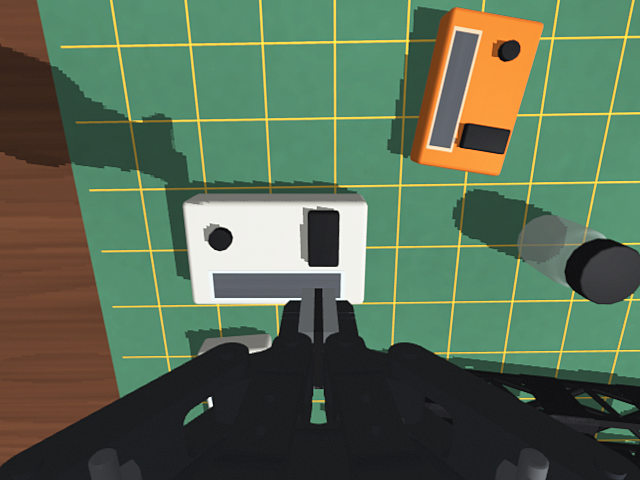

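The start key is seen at (323,237) against a prediction of (322,243), about 4 mm apart in x and well inside the 40 mm key. Descending.

Request:
jog_arm --plan '[{"x": 0.001,"y": 0.01,"z": 0.003,"rx": 0.0,"ry": 0.0,"rz": 0.0,"gripper": 0.0},{"x": 0.001,"y": 0.025,"z": 0.003,"rx": 0.0,"ry": 0.0,"rz": 0.0,"gripper": 0.0},{"x": 0.001,"y": 0.04,"z": 0.003,"rx": 0.0,"ry": 0.0,"rz": 0.0,"gripper": 0.0},{"x": 0.001,"y": 0.055,"z": 0.003,"rx": 0.0,"ry": 0.0,"rz": 0.0,"gripper": 0.0},{"x": 0.001,"y": 0.068,"z": 0.003,"rx": 0.0,"ry": 0.0,"rz": 0.0,"gripper": 0.0},{"x": 0.001,"y": 0.077,"z": 0.003,"rx": 0.0,"ry": 0.0,"rz": 0.0,"gripper": 0.0},{"x": 0.001,"y": 0.083,"z": 0.003,"rx": 0.0,"ry": 0.0,"rz": 0.0,"gripper": 0.0},{"x": 0.001,"y": 0.085,"z": 0.003,"rx": 0.0,"ry": 0.0,"rz": 0.0,"gripper": 0.0}]'

```text
clock: 7.88
tcp_pos: [0.4621, -0.2564, 0.0775]
orientation: [-89.9, 0.1, -0.5]
wrist_force: [0.2, 0.2, 0.6]
finger_gap: 0.0002
```

```bash
python3 - <<'E'
from h import *
from station import arm
s=arm.get_state();print(s["tcp_pos"],s["orientation"],s["wrist_force"])
w=cams.snapshot("wrist")[:,:,::-1];sc=cams.snapshot("scene")[:,:,::-1]
cv2.imwrite("pics/w5.png",np.hstack([w[150:450,140:500],cv2.resize(sc[240:330,190:310],(400,300))]))
E
```

```text
[ 0.46211955 -0.25635397  0.07747255] [-8.99381833e+01  8.17313745e-02 -5.05776910e-01] [0.18189996 0.18575834 0.61676852]
```

View pics/w5.png

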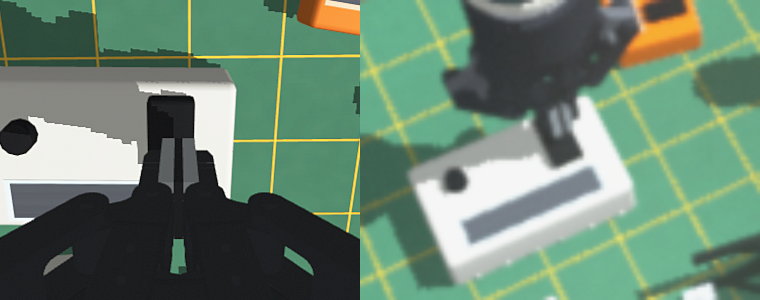

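Request:
jog_arm --plan '[{"x": -0.001,"y": 0.001,"z": -0.001,"rx": 0.0,"ry": 0.0,"rz": 0.0,"gripper": 0.0},{"x": -0.001,"y": 0.003,"z": -0.003,"rx": 0.0,"ry": 0.0,"rz": 0.0,"gripper": 0.0},{"x": -0.001,"y": 0.005,"z": -0.003,"rx": 0.0,"ry": 0.0,"rz": 0.0,"gripper": 0.0},{"x": -0.001,"y": 0.007,"z": -0.003,"rx": 0.0,"ry": 0.0,"rz": 0.0,"gripper": 0.0},{"x": -0.001,"y": 0.009,"z": -0.003,"rx": 0.0,"ry": 0.0,"rz": 0.0,"gripper": 0.0},{"x": -0.001,"y": 0.011,"z": -0.003,"rx": 0.0,"ry": 0.0,"rz": 0.0,"gripper": 0.0},{"x": -0.001,"y": 0.0115,"z": -0.003,"rx": 0.0,"ry": 0.0,"rz": 0.0,"gripper": 0.0},{"x": -0.001,"y": 0.0115,"z": -0.003,"rx": 0.0,"ry": 0.0,"rz": 0.0,"gripper": 0.0}]'

```text
clock: 8.65
tcp_pos: [0.4606, -0.2607, 0.0671]
orientation: [-90.0, 0.0, -0.6]
wrist_force: [-0.9, 1.0, 0.6]
finger_gap: -0.0003
```

Request:
jog_arm --plan '[{"x": 0.0,"y": 0.001,"z": 0.0,"rx": 0.0,"ry": 0.0,"rz": 0.0,"gripper": 0.0},{"x": 0.0,"y": 0.002,"z": 0.0,"rx": 0.0,"ry": 0.0,"rz": 0.0,"gripper": 0.0},{"x": 0.0,"y": 0.003,"z": 0.0,"rx": 0.0,"ry": 0.0,"rz": 0.0,"gripper": 0.0},{"x": 0.0,"y": 0.004,"z": 0.0,"rx": 0.0,"ry": 0.0,"rz": 0.0,"gripper": 0.0},{"x": 0.0,"y": 0.005,"z": 0.0,"rx": 0.0,"ry": 0.0,"rz": 0.0,"gripper": 0.0},{"x": 0.0,"y": 0.006,"z": 0.0,"rx": 0.0,"ry": 0.0,"rz": 0.0,"gripper": 0.0},{"x": 0.0,"y": 0.007,"z": 0.0,"rx": 0.0,"ry": 0.0,"rz": 0.0,"gripper": 0.0},{"x": 0.0,"y": 0.007,"z": 0.0,"rx": 0.0,"ry": 0.0,"rz": 0.0,"gripper": 0.0}]'

```text
clock: 9.32
tcp_pos: [0.4608, -0.2608, 0.0602]
orientation: [-90.0, -0.0, -0.6]
wrist_force: [-0.2, 0.1, 3.2]
finger_gap: 0.0
```

Request:
jog_arm --plan '[{"x": 0.0,"y": 0.0004,"z": 0.0,"rx": 0.0,"ry": 0.0,"rz": 0.0,"gripper": 0.0},{"x": 0.0,"y": 0.0008,"z": 0.0,"rx": 0.0,"ry": 0.0,"rz": 0.0,"gripper": 0.0},{"x": 0.0,"y": 0.0012,"z": 0.0,"rx": 0.0,"ry": 0.0,"rz": 0.0,"gripper": 0.0},{"x": 0.0,"y": 0.0015,"z": 0.0,"rx": 0.0,"ry": 0.0,"rz": 0.0,"gripper": 0.0},{"x": 0.0,"y": 0.0017,"z": 0.0,"rx": 0.0,"ry": 0.0,"rz": 0.0,"gripper": 0.0},{"x": 0.0,"y": 0.0017,"z": 0.0,"rx": 0.0,"ry": 0.0,"rz": 0.0,"gripper": 0.0},{"x": 0.0,"y": 0.0017,"z": 0.0,"rx": 0.0,"ry": 0.0,"rz": 0.0,"gripper": 0.0},{"x": 0.0,"y": 0.0017,"z": 0.0,"rx": 0.0,"ry": 0.0,"rz": 0.0,"gripper": 0.0}]'

```text
clock: 9.98
tcp_pos: [0.4608, -0.2608, 0.059]
orientation: [-90.0, -0.0, -0.6]
wrist_force: [-1.6, 1.7, 6.9]
finger_gap: 0.0002
```

The key is on its stop: tip at 0.037 m and 6.9 N. Letting go and withdrawing.

Request:
jog_arm --plan '[{"x": 0.0,"y": -0.004,"z": 0.0,"rx": 0.0,"ry": 0.0,"rz": 0.0,"gripper": 0.0},{"x": 0.0,"y": -0.012,"z": 0.0,"rx": 0.0,"ry": 0.0,"rz": 0.0,"gripper": 0.0},{"x": 0.0,"y": -0.025,"z": 0.0,"rx": 0.0,"ry": 0.0,"rz": 0.0,"gripper": 0.0},{"x": 0.0,"y": -0.045,"z": 0.0,"rx": 0.0,"ry": 0.0,"rz": 0.0,"gripper": 0.0},{"x": 0.0,"y": -0.07,"z": 0.0,"rx": 0.0,"ry": 0.0,"rz": 0.0,"gripper": 0.0},{"x": 0.0,"y": -0.095,"z": 0.0,"rx": 0.0,"ry": 0.0,"rz": 0.0,"gripper": 0.0},{"x": 0.0,"y": -0.12,"z": 0.0,"rx": 0.0,"ry": 0.0,"rz": 0.0,"gripper": 0.0},{"x": 0.0,"y": -0.13,"z": 0.0,"rx": 0.0,"ry": 0.0,"rz": 0.0,"gripper": 0.0}]'

```text
clock: 10.65
tcp_pos: [0.462, -0.2616, 0.1921]
orientation: [-90.1, -0.3, -0.6]
wrist_force: [-0.0, -1.1, -0.6]
finger_gap: -0.0
```

```bash
python3 - <<'E'
from h import *
from station import arm
s=arm.get_state();print(s["tcp_pos"],s["wrist_force"],s["clock"])
sc=cams.snapshot("scene");w=cams.snapshot("wrist")
cv2.imwrite("pics/w6.png",np.hstack([cv2.resize(w,(400,300)),cv2.resize(sc[225:375,200:480],(400,300))])[:,:,::-1])
b=cv2.imread("pics/s3raw.png").astype(int)
def g(im):return sorted([tuple(q[0].round(1))+(q[1],) for q in blobs(((im.max(2)-im.min(2)<22)&(im.mean(2)>110)&(im.mean(2)<190))[260:340,305:460],(305,260),100,800)])
G=g(sc.astype(int));print(G)
for q in G:print(plane("scene",q[:2],.064).round(4))
E
```

```text
[ 0.46197126 -0.26161086  0.1920886 ] [-0.0333837  -1.14315167 -0.55026917] 10.65
[(np.float64(321.5), np.float64(263.9), np.int32(128)), (np.float64(323.8), np.float64(318.3), np.int32(266)), (np.float64(364.2), np.float64(305.1), np.int32(249)), (np.float64(403.6), np.float64(292.2), np.int32(242)), (np.float64(441.5), np.float64(279.6), np.int32(225))]
[ 0.5092 -0.1037  0.064 ]
[ 0.6278 -0.16    0.064 ]
[ 0.6402 -0.0709  0.064 ]
[0.6526 0.0183 0.064 ]
[0.6645 0.1068 0.064 ]
```

View pics/w6.png

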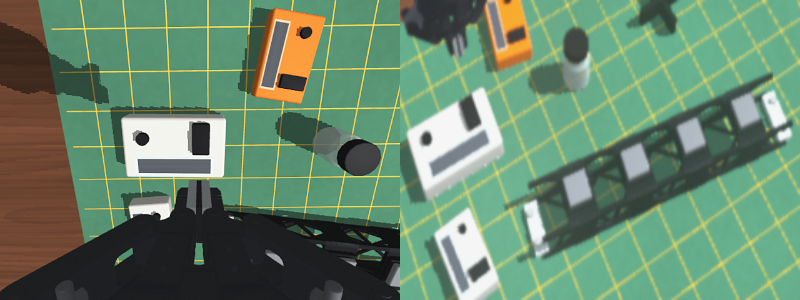

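The cap now sits exactly on the line of the home caps at z = 0.064. The keys are up, the timer is where it was, and the arm is clear.

```bash
python3 -c "
from station import arm
print(arm.finish_job())"
```

```text
the job is handed in; nothing more can be done
None
```

I pressed the proud cap home, then pressed the start key of the large white timer to its stop, let go, withdrew and handed the job in at about 10.7 s. The hand-in gave no verdict.

- **Cap:** this was the second one in from the timer end of the beam. It stopped with the fingertips at 64 mm and the force at about 16 N. Afterwards, the scene view put it at (0.640, -0.071) at a height of 64 mm, evenly spaced with the three caps that were already home.
- **Start key:** it stopped with the fingertips at 37 mm under about 7 N, which is the full 5 mm of travel.
- **Final check:** by eye, both keys looked up and the timer and glue jar looked unmoved. The crosses were only partly in the last picture, and I did not look at the frame again. The arm never went near either.

One small disagreement: the wrist camera placed things about 3–4 mm off in x from the fixed cameras. Both the cap and the key are wide enough that this did not matter.

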